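# Sort a mixed specimen delivery

### The job

Sort the five specimen containers standing loose on the bench mat with their own kind: the two tall tubes upright in the two free bays of the rack, one to a bay; the two squat pots upright in the steel tray; the slide mailer flat in the black slide tray, laid parallel to the mailer already filed there. Keep tubes and pots upright on the way, set things down rather than dropping them, and leave the tube and the mailer that are already filed where they are.

Things in the scene. Friction and masses are not known exactly. Their poses are not given: they have to be found in the camera images.
- tube_a: To be sorted. 50 mL self-standing screw-cap tube, upright, off-white plastic with white cap: 116 mm tall, body 29 mm diameter (30 mm at the flat foot), cap 34 mm diameter over the top 16 mm (100 to 116 mm above the foot), about 60 g. Origin: centre of the underside; z up along the tube.
- tube_b: To be sorted. The same as tube_a: 50 mL self-standing screw-cap tube, upright, off-white plastic with white cap: 116 mm tall, body 29 mm diameter (30 mm at the flat foot), cap 34 mm diameter over the top 16 mm (100 to 116 mm above the foot), about 60 g. Origin: centre of the underside; z up along the tube.
- pot_a: To be sorted. 60 mL specimen pot, upright, squat, off-white plastic with white screw lid: 64 mm tall, body 42 mm diameter, lid 49 mm diameter over the top 16 mm (48 to 64 mm above the foot), about 80 g. Origin: centre of the underside; z up.
- pot_b: To be sorted. The same as pot_a: 60 mL specimen pot, upright, squat, off-white plastic with white screw lid: 64 mm tall, body 42 mm diameter, lid 49 mm diameter over the top 16 mm (48 to 64 mm above the foot), about 80 g. Origin: centre of the underside; z up.
- mailer: To be sorted. slide mailer (flat oblong plastic case for microscope slides), lying flat, off-white: 85 mm long (its x axis) by 32 mm wide (y) by 20 mm high (z), about 35 g. Origin: centre of the underside. It starts on the bench mat.
- filed_tube: Already filed, leave it: a tube just like tube_a that stands in the +y end bay of the rack.
- filed_mailer: Already filed, leave it: a mailer just like the other that lies flat on the -y side of the slide tray, its length along the tray's x.
- rack: Grey plastic tube rack, fixed, 58 mm (x) by 166 mm (y) by 45 mm high, open on top: one row of three square bays along y, each 50 by 50 mm inside, bay centres at y = +54 mm (holds filed_tube), 0 and -54 mm (free), x = 0. Walls and dividers 4 mm thick and 45 mm high, floor 4 mm thick. Origin: centre of the underside on the bench; z up.
- steel_tray: Stainless steel tray for pots, fixed, 110 mm (x) by 170 mm (y), empty, rim 27 mm high, walls 3 mm, floor 3 mm thick (inside 104 by 164 mm). Origin: centre of the underside on the bench; z up.
- slide_tray: Shallow black plastic slide tray, fixed, 120 mm (x) by 170 mm (y), lip only 10 mm high, walls 3 mm, floor 3 mm thick (inside 114 by 164 mm). filed_mailer lies centred near y = -56 mm; the rest, from y = -35 to +82 mm, is free. Mailers lie in it with their length along its x. Origin: centre of the underside on the bench; z up.
Not all that is in view belongs to the job. What is shaped like the mailer but brown, purple or red is not meant.

How it is judged:
By the outcome, as a careful person would: the job done as asked, in the order asked, and still so for the second after the job is handed in, with the robot touching nothing.
It also fails if it takes over 120 s, if anything falls off the work surface, if the arm or the gripper's body presses on something with over 40 N, if the wrist force passes 120 N, or if a joint passes its speed limit or range.

### The arm

A 6-joint arm with a two-finger parallel gripper is mounted at the origin on the work surface. World frame = base frame: x ahead of the robot, y to its left, z up, the work surface at z = 0. Lengths are in m, angles in rad, forces in N, time in s.
With the tool pointing down it reaches from about 0.25 to 0.775 m from the base axis. Payload 4 kg.
Tool frame: the origin (TCP) lies midway between the tips of the shut fingers; the grasp point (between the pads) lies 19 mm behind it; z points along the fingers, y is the line along which they close (so a half turn about z gives the same grasp; the last joint's range is limited). The gripper opens to 94 mm and grips with 3 to 60 N. Pads are 16 mm wide; open, the fingers measure 119 mm over their backs; the gripper's body (75 mm by 177 mm) begins 78 mm behind the grasp point.
Start: joints at [-0.103, 0.087, 1.371, -0, 1.684, -0.103], TCP at [0.55, -0, 0.176] pointing down, gripper open.
Joint ranges: [-3.1, 3.1], [-0.76, 2.03], [0.27, 2.55], [-1.08, 4.22], [0.17, 2.65], [-2.57, 2.57]. Speed limits (rad/s): [2.79, 2.79, 3.14, 3.14, 3.14, 3.14].

### API

Orientations are given as [roll, pitch, yaw] about the fixed x, y, z axes, in that order (R = Rz(yaw) Ry(pitch) Rx(roll)).
In Python, from bench import robot gives the robot as it stands.
- The arm moves only by the tool servo_tool, never from a script. Its argument "moves" is a list of rows, each a list of 5 numbers: the shift along the tool's x, y, z in units of 25 mm (1.0 is 25 mm), then the turn about the tool's z in units of 6 degrees (1.0 is 6 degrees), then the closure, from 0 (fully open) to 1 (shut). In form: [[dx, dy, dz, yaw, gripper], ...]. A call has 1 to 10 rows; each row is the pose to reach, as a shift and turn from the pose commanded when the call began, along the tool's axes at that moment; what a row does not reach only later rows make up. A row lasts 1/12 s, in which the tool goes at most 41.7 mm and 7.16 degrees, less where a joint would pass 70% of its speed; a pose out of reach is approached as far as the arm can. A call with a gripper value outside its range is refused whole. The fingers move at their own pace and stop on an object; the grip force is fixed at half the most. Time passes only in rows, so rows that repeat a pose let the fingers close. It gives the time, the measured TCP pose, the force, the opening and the grip force at its end, in the units of the state.
- robot.get_obs(): the state, without advancing time (a new reading comes with each control period).
- robot.snapshot(name): name is "scene" or "side" or "wrist"; returns a dict with "image" (480x640x3 uint8, blue, green, red), "fx", "fy", "cx", "cy" (pixels), "eye" and "orientation" of the camera in the world; the wrist camera has in their place "T_tool_cam" (4x4, takes a point from camera to tool coordinates, whose origin is the TCP and whose axes are the flange's). Camera axes: x right, y down, z forward; pixel columns grow to the right and rows downward; lengths in m; the calibration is good to about 2 mm. A picture is of the moment at which its call begins: read the wrist's pose just before it. There is no depth.
- robot.close_job(): hands the job in; it is judged then, once.
The state is a dict: "time": time; "joint_positions": joint angles; "qvel": joint speeds; "joint_torque": joint torques, N m; "tool_pos": TCP position; "ee_rot": TCP orientation; "wrist_force": force on the tool from outside, world axes, zero at the start; "wrist_torque": the same for the moment, N m; "width": finger opening in m; "finger_force": force on a finger pad.
Only numpy, scipy, OpenCV 4.12 (cv2) and the standard library are available. Lean on these libraries where they do the work, as an engineer would, in place of code of your own. Each camera call takes 0.05 s, during which the arm holds its last target. There are 200 camera calls.

## Working session

There is one attempt and no reset: what is moved stays moved. The work goes in short steps, Python scripts to look and compute and a tool call to move; the robot and the scene stay as the last step left them, time stands still between calls to the robot, and variables do not carry over. Pictures are saved under pics/ and viewed, at most 14 in all, crops included, and the job is handed in when it is done.

Besides the shell and the picture viewer there is one more tool, called after "Request:" as name(argument=value, ...) on one line, values as JSON. servo_tool: Moves the arm, as the interface text tells. Its arguments: {"type":"object","properties":{"moves":{"type":"array"}},"required":["moves"]}

```bash
mkdir -p pics; ls
cat > h.py <<'E'
import numpy as np, cv2, json
from bench import robot
from scipy.spatial.transform import Rotation as R
def shot(n,f):
    o=robot.get_obs(); s=robot.snapshot(n); cv2.imwrite('pics/'+f+'.png',s['image'])
    s['obs_pos']=o['tool_pos']; s['obs_rot']=o['ee_rot']; 
    np.save('pics/'+f+'.npy',s,allow_pickle=True); return s
def load(f): return np.load('pics/'+f+'.npy',allow_pickle=True).item()
def cam(s):
    if 'T_tool_cam' in s:
        T=np.eye(4); T[:3,:3]=R.from_euler('xyz',s['obs_rot']).as_matrix(); T[:3,3]=s['obs_pos']
        T=T@np.array(s['T_tool_cam']); return T[:3,:3],T[:3,3]
    o=np.array(s['orientation'],float)
    M=o if o.shape==(3,3) else R.from_euler('xyz',o).as_matrix()
    return M,np.array(s['eye'])
def ray(s,u,v,z):
    M,e=cam(s); d=M@np.array([(u-s['cx'])/s['fx'],(v-s['cy'])/s['fy'],1]); return e+d*(z-e[2])/d[2]
def proj(s,p):
    M,e=cam(s); c=M.T@(np.array(p)-e); return np.array([s['fx']*c[0]/c[2]+s['cx'],s['fy']*c[1]/c[2]+s['cy']])
E
python3 - <<'E'
from h import *
for n in ['scene','side','wrist']:
    s=shot(n,n+'0'); print({k:v for k,v in s.items() if k!='image'})
    print(cam(s))
print(robot.get_obs())
E
```

```text
pics
{'fx': 518.3016907306157, 'fy': 518.3016907306157, 'cx': 316.15587012504847, 'cy': 237.66217936005515, 'eye': array([ 1.06830183, -0.57834088,  0.7637661 ]), 'orientation': array([-2.30599621,  0.01413595,  0.75881467]), 'obs_pos': array([5.49367839e-01, 6.25864618e-05, 1.75114179e-01]), 'obs_rot': array([-3.13937539e+00, -2.52208823e-04,  1.57080883e+00])}
(array([[ 0.7255796 ,  0.4538995 , -0.51721319],
       [ 0.68799305, -0.49393437,  0.53169014],
       [-0.01413548, -0.7416226 , -0.67066841]]), array([ 1.06830183, -0.57834088,  0.7637661 ]))
{'fx': 553.8011276852409, 'fy': 553.8011276852409, 'cx': 322.52549700408025, 'cy': 235.64197686841464, 'eye': array([0.25021778, 0.7165405 , 0.82286397]), 'orientation': array([-2.37377177,  0.01783893, -2.83158995]), 'obs_pos': array([5.49401506e-01, 4.69332031e-05, 1.75151372e-01]), 'obs_rot': array([-3.13945571e+00, -2.23784019e-04,  1.57074660e+00])}
(array([[-0.95218122, -0.20766982,  0.2241075 ],
       [-0.30501267,  0.68891249, -0.65754608],
       [-0.01783798, -0.69445866, -0.71931146]]), array([0.25021778, 0.7165405 , 0.822
[... 836 characters left out ...]
{'time': 0.15, 'joint_positions': array([-1.03126946e-01,  8.77990695e-02,  1.37186841e+00, -2.33944712e-05,
        1.68363405e+00, -1.03090960e-01]), 'qvel': array([ 0.00072929, -0.00117793, -0.00492871,  0.00210067, -0.00014653,
       -0.00049305]), 'joint_torque': array([ 1.24418581e-03, -3.40636396e+01, -3.02795255e+01,  7.18983379e-02,
        3.04441026e-02, -1.11468453e-04]), 'tool_pos': array([5.49528408e-01, 2.04905306e-05, 1.75385182e-01]), 'ee_rot': array([-3.13989046e+00, -1.52730700e-04,  1.57075760e+00]), 'wrist_force': array([0.63091868, 0.43356881, 0.4013299 ]), 'wrist_torque': array([-0.00224706, -0.00028186, -0.01351437]), 'finger_force': 0.0, 'width': 0.0941650466403215}
```

View pics/scene0.png

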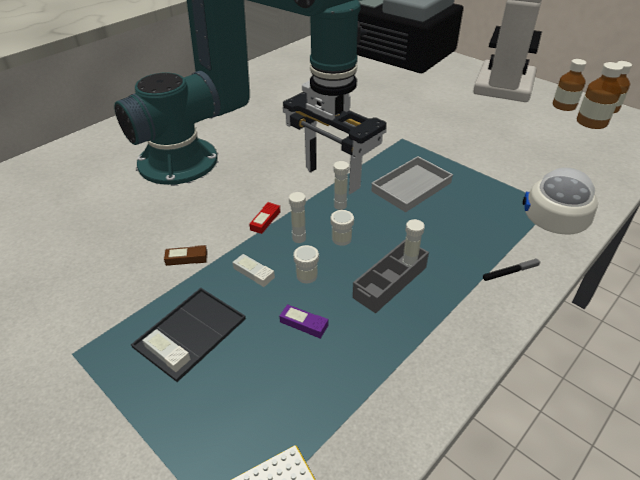

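View pics/side0.png

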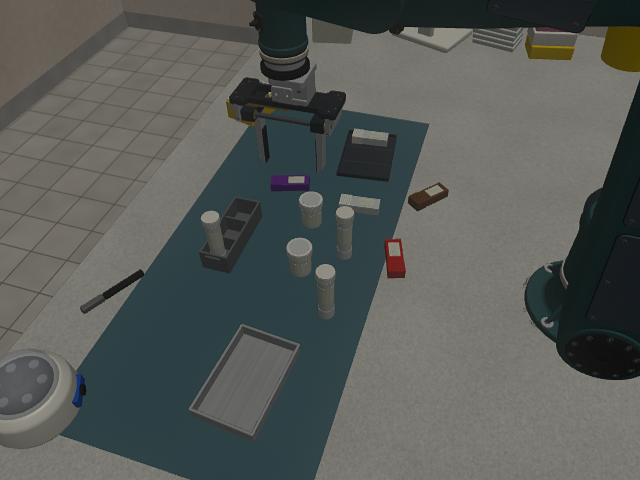

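View pics/wrist0.png

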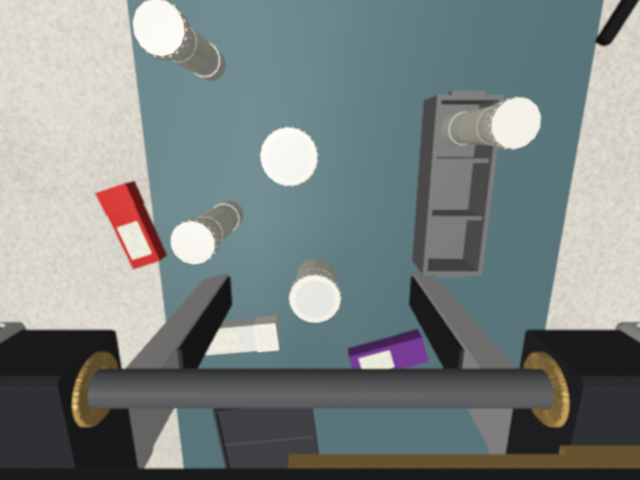

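The scene candidates are:
- **Tubes:** the loose ones are at scene (298,200) and (341,170). The one in the rack at (414,230) is filed, so I leave it.
- **Pots:** at (342,220) and (306,258).
- **Mailer:** the white one at (253,269) is the one to sort. The others are brown (186,255), red (265,217), purple (303,320) and the filed one (165,348), and I leave all four.
- **Wrist view:** tube caps at (160,27) and (193,242), the filed cap at (515,123), and pots at (289,156) and (315,298).

Run:
```python
from h import *
s=load('wrist0'); im=s['image']; g=im.min(axis=2)
hsv=cv2.cvtColor(im,cv2.COLOR_BGR2HSV)
m=((g>195)).astype(np.uint8); m[330:]=0
cs,_=cv2.findContours(cv2.morphologyEx(m,cv2.MORPH_OPEN,np.ones((5,5))),cv2.RETR_EXTERNAL,cv2.CHAIN_APPROX_NONE)
for c in cs:
    if cv2.contourArea(c)<800: continue
    (u,v),r=cv2.minEnclosingCircle(c); 
    print('wrist',np.round([u,v,r,cv2.contourArea(c)/(np.pi*r*r)],2),[ (z,ray(s,u,v,z)[:2].round(3), (np.linalg.norm(ray(s,u+r,v,z)-ray(s,u-r,v,z))).round(4)) for z in (.116,.064,.12)])
w=s
# hand pixels check
for f,pts in {'scene0':{'mailer c':(253,262,.02),'slide L':(133,346,.01),'slide top':(201,290,.01),'slide R':(245,319,.01),'slide bot':(178,379,.01),
 'steel':(373,183,.027),'steel t':(408,157,.027),'steel r':(452,176,.027),'steel b':(413,207,.027),'rack l':(354,290,.045),'rack b':(376,305,.045),'rack r':(428,259,.045)},
 'side0':{'mailer c':(360,201,.02),'slide':(347,131,.01),'s2':(397,134,.01),'s3':(391,178,.01),'s4':(338,173,.01),
 'st1':(242,326,.027),'st2':(299,346,.027),'st3':(250,435,.027),'st4':(191,408,.027),'rk1':(239,199,.045),'rk2':(262,204,.045),'rk3':(228,268,.045),'rk4':(203,262,.045)}}.items():
    s=load(f)
    for k,(u,v,z) in pts.items(): print(f,k,ray(s,u,v,z)[:2].round(3))
for k,p in {'r1':(437,97),'r2':(507,97),'r3':(484,276),'r4':(414,273)}.items(): print(k,ray(w,*p,.045)[:2].round(3))
a=cv2.resize(load('scene0')['image'][140:400,120:470],None,fx=2.2,fy=2.2,interpolation=cv2.INTER_CUBIC); cv2.imwrite('pics/crop1.png',a)
```

```text
wrist [314.45 298.26  25.12   0.9 ] [(0.116, array([ 0.544, -0.043]), np.float64(0.0398)), (0.064, array([ 0.543, -0.067]), np.float64(0.0475)), (0.12, array([ 0.544, -0.042]), np.float64(0.0392))]
wrist [192.   242.5   22.5    0.87] [(0.116, array([0.451, 0.002]), np.float64(0.0342)), (0.064, array([ 0.432, -0.012]), np.float64(0.0408)), (0.12, array([0.453, 0.003]), np.float64(0.0337))]
wrist [288.19 156.26  29.1    0.93] [(0.116, array([0.526, 0.066]), np.float64(0.0415)), (0.064, array([0.521, 0.064]), np.float64(0.0496)), (0.12, array([0.526, 0.066]), np.float64(0.0409))]
wrist [516.2  123.09  26.4    0.84] [(0.116, array([0.685, 0.089]), np.float64(0.0367)), (0.064, array([0.711, 0.091]), np.float64(0.0439)), (0.12, array([0.683, 0.088]), np.float64(0.0362))]
wrist [5.9700e+02 1.6600e+02 1.6542e+02 2.2000e-01] [(0.116, array([0.747, 0.059]), np.float64(0.2369)), (0.064, array([0.786, 0.056]), np.float64(0.2831)), (0.12, array([0.744, 0.06 ]), np.float64(0.2334))]
wrist [158.1   26.71  28.86   0.83] [(0.116, array([0.442, 0.149]), np.float64(0.0378)), (0.064, array([0.422, 0.163
[... 327 characters left out ...]
]
scene0 slide top [ 0.426 -0.244]
scene0 slide R [ 0.544 -0.233]
scene0 slide bot [ 0.559 -0.393]
scene0 steel [0.466 0.239]
scene0 steel t [0.462 0.387]
scene0 steel r [0.589 0.391]
scene0 steel b [0.59  0.229]
scene0 rack l [ 0.665 -0.066]
scene0 rack b [ 0.718 -0.067]
scene0 rack r [0.719 0.095]
side0 mailer c [ 0.455 -0.139]
side0 slide [ 0.556 -0.389]
side0 s2 [ 0.434 -0.412]
side0 s3 [ 0.41  -0.244]
side0 s4 [ 0.53  -0.227]
side0 st1 [0.565 0.236]
side0 st2 [0.457 0.245]
side0 st3 [0.476 0.412]
side0 st4 [0.58 0.4 ]
side0 rk1 [ 0.693 -0.046]
side0 rk2 [ 0.641 -0.045]
side0 rk3 [0.635 0.136]
side0 rk4 [0.686 0.136]
r1 [0.65  0.113]
r2 [0.71  0.113]
r3 [ 0.709 -0.052]
r4 [ 0.64  -0.048]
```

View pics/crop1.png

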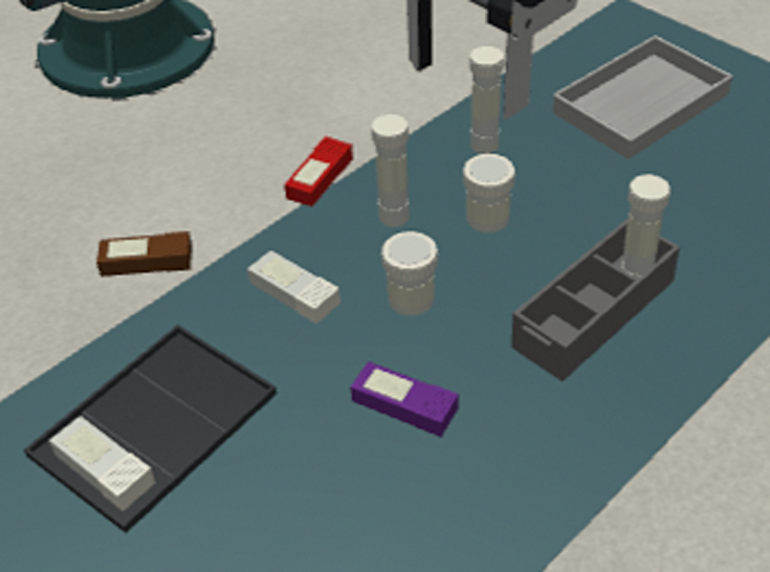

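Apart from the wrist-view tubes and pots, the crop confirms the choice. The loose white mailer is at crop (293,285), with the purple, red and brown decoys separate from it, and the free bays are the two nearer ones of the rack. The cap and lid diameters came out at 34 and 48–50 mm, as they should. I start with the tube at (0.451, 0.002).

Request:
servo_tool(moves=[[0,-1.3,0,0,0],[0.1,-2.6,0,0,0],[0.1,-3.9,0,0,0],[0.1,-3.9,0,0,0],[0.1,-3.9,1,0,0],[0.1,-3.9,2,0,0],[0.1,-3.9,3,0,0],[0.1,-3.9,4,0,0],[0.1,-3.9,4.7,0,0],[0.1,-3.9,4.7,0,0]])

```text
time: 0.98
tool_pos: [0.4494, 0.0029, 0.0542]
ee_rot: [-3.133, -0.001, 1.571]
wrist_force: [0.4, 0.4, 0.1]
width: 0.0938
finger_force: 0.0
```

Request:
servo_tool(moves=[[0,0,0,0,0.8],[0,0,0,0,0.8],[0,0,0,0,0.8],[0,0,0,0,0.8],[0,0,0,0,0.8],[0,0,0,0,0.8],[0,0,0,0,0.8],[0,0,0,0,0.8],[0,0,0,0,0.8],[0,0,0,0,0.8]])

```text
time: 1.82
tool_pos: [0.4525, 0.0025, 0.0588]
ee_rot: [3.142, 0.0, 1.571]
wrist_force: [-0.1, -0.0, 0.9]
width: 0.0332
finger_force: 30.0
```

Request:
servo_tool(moves=[[0,0,-0.3,0,0.8],[0,0,-0.8,0,0.8],[0,0,-1.6,0,0.8],[0,0,-2.4,0,0.8],[0,0,-3.2,0,0.8],[0,0,-4,0,0.8],[0,0,-4.8,0,0.8],[0,0,-5.4,0,0.8],[0,0,-5.6,0,0.8],[0,0,-5.6,0,0.8]])

```text
time: 2.65
tool_pos: [0.4534, 0.0024, 0.2006]
ee_rot: [3.138, 0.0, 1.571]
wrist_force: [-0.6, -0.3, -1.1]
width: 0.0335
finger_force: 30.0
```

Request:
servo_tool(moves=[[0,0.3,0,0,0.8],[0,0.8,0,0,0.8],[0,1.6,0,0,0.8],[0,2.4,0,0,0.8],[0,3.2,0,0,0.8],[0,4,0,0,0.8],[0,4.8,0,0,0.8],[0,5.4,0,0,0.8],[0,5.8,0,0,0.8],[0,5.8,0,0,0.8]])

```text
time: 3.48
tool_pos: [0.5984, 0.0025, 0.1953]
ee_rot: [-3.137, -0.0, 1.571]
wrist_force: [-0.0, -0.4, -0.9]
width: 0.0332
finger_force: 30.0
```

Run:
```python
from h import *
print(robot.get_obs()['width'])
w=shot('wrist','wrist1'); s=shot('scene','scene1'); 
print(w['obs_pos'],w['obs_rot'])
a=np.hstack([cv2.resize(w['image'],(400,300)),s['image'][100:400,200:600]]);cv2.imwrite('pics/c2.png',a)
```

```text
0.03323370633474986
[0.59835149 0.00249081 0.19531459] [-3.13724212e+00 -4.48535023e-04  1.57073733e+00]
```

View pics/c2.png

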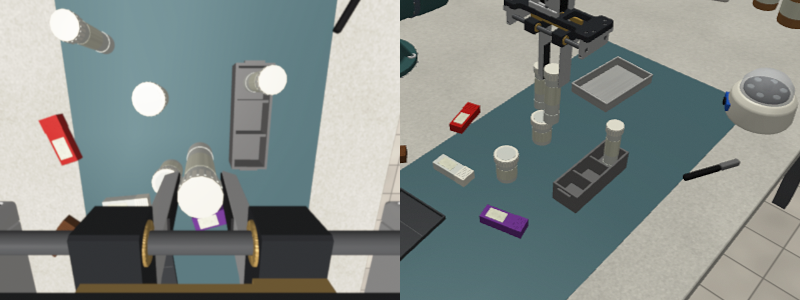

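The tube is held upright, with its cap at (203,197) in the wrist half. The rack is clear of it at around (250,115). Next I measure the rack top.

Run:
```python
from h import *
w=load('wrist1')
c=w['image'][85:285,345:475]; cv2.imwrite('pics/c3.png',cv2.resize(c,None,fx=3,fy=3,interpolation=cv2.INTER_CUBIC))
```

```text
(no output)
```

View pics/c3.png

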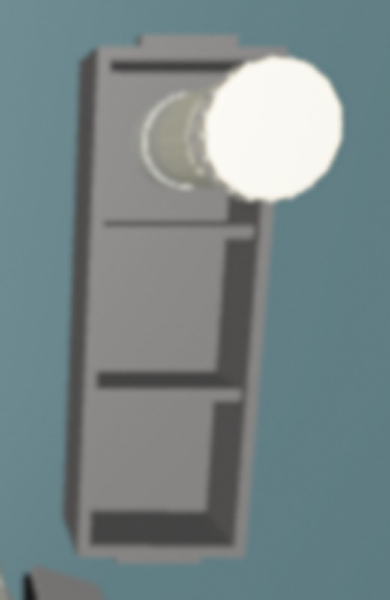

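Run:
```python
from h import *
w=load('wrist1')
P={k:ray(w,345+u/3,85+v/3,.045)[:2] for k,(u,v) in dict(tl=(100,48),tr=(285,48),bl=(78,553),br=(243,553),d1=(245,232),d2=(233,395)).items()}
for k,p in P.items(): print(k,p.round(4))
print('centre',(P['tl']+P['tr']+P['bl']+P['br'])/4)
```

```text
tl [0.6504 0.1148]
tr [0.7071 0.1147]
bl [ 0.6495 -0.0493]
br [ 0.7065 -0.0492]
d1 [0.699  0.0595]
d2 [0.699  0.0064]
centre [0.67837408 0.03275706]
```

The rack is square to the world and measures 57 by 164 mm against 58 by 166. The free bays are at (0.678, 0.033) and (0.678, -0.021).

Request:
servo_tool(moves=[[-0.2,0.6,0,0,0.8],[-0.4,1.3,0,0,0.8],[-0.6,2,0,0,0.8],[-0.8,2.7,0,0,0.8],[-0.94,3.2,0,0,0.8],[-0.94,3.2,0,0,0.8],[-0.94,3.2,0,0,0.8],[-0.94,3.2,0,0,0.8],[-0.94,3.2,0,0,0.8],[-0.94,3.2,0,0,0.8]])

```text
time: 4.42
tool_pos: [0.6768, -0.0207, 0.1995]
ee_rot: [3.141, 0.0, 1.571]
wrist_force: [-0.1, 0.1, -0.4]
width: 0.0334
finger_force: 30.0
```

Request:
servo_tool(moves=[[0,0,0.7,0,0.8],[0,0,1.6,0,0.8],[0,0,2.5,0,0.8],[0,0,3.4,0,0.8],[0,0,4.2,0,0.8],[0,0,4.8,0,0.8],[0,0,5.1,0,0.8],[0,0,5.3,0,0.8],[0,0,5.3,0,0.8],[0,0,5.3,0,0.8]])

```text
time: 5.25
tool_pos: [0.678, -0.021, 0.0675]
ee_rot: [3.14, 0.0, 1.571]
wrist_force: [-0.0, 0.6, -0.1]
width: 0.0333
finger_force: 30.0
```

Request:
servo_tool(moves=[[0,0,0.05,0,0.8],[0,0,0.1,0,0.8],[0,0,0.12,0,0.8],[0,0,0.12,0,0.8],[0,0,0.12,0,0.8]])

```text
time: 5.67
tool_pos: [0.6777, -0.021, 0.0636]
ee_rot: [3.141, 0.0, 1.571]
wrist_force: [0.6, -0.1, -1.3]
width: 0.0337
finger_force: 30.0
```

Request:
servo_tool(moves=[[0,0,0.03,0,0.8],[0,0,0.05,0,0.8],[0,0,0.05,0,0.8],[0,0,0.05,0,0.5],[0,0,0.05,0,0.4],[0,0,0.05,0,0.2],[0,0,0.05,0,0],[0,0,0.05,0,0],[0,0,0.05,0,0],[0,0,0.05,0,0]])

```text
time: 6.5
tool_pos: [0.6775, -0.021, 0.0619]
ee_rot: [-3.142, -0.0, 1.571]
wrist_force: [-0.0, -1.1, -0.3]
width: 0.0766
finger_force: 0.0
```

Request:
servo_tool(moves=[[0,0,0,0,0],[0,0,-0.4,0,0],[0,0,-1.2,0,0],[0,0,-2.2,0,0],[0,0,-3.2,0,0],[0,0,-4.2,0,0],[0,0,-4.8,0,0],[0,0,-5.2,0,0],[0,0,-5.2,0,0],[0,0,-5.2,0,0]])

```text
time: 7.33
tool_pos: [0.6777, -0.021, 0.1925]
ee_rot: [3.141, 0.0, 1.571]
wrist_force: [0.9, 0.2, -0.4]
width: 0.0937
finger_force: 0.0
```

Request:
servo_tool(moves=[[0.6,-1.3,0,0,0],[1.1,-2.5,0,0,0],[1.7,-3.8,0,0,0],[2.2,-5,0,0,0],[2.8,-6.3,0,0,0],[3.3,-7.5,0,0,0],[3.8,-8.6,0,0,0],[4,-9,0,0,0],[4,-9,0,0,0],[4,-9,0,0,0]])

```text
time: 8.17
tool_pos: [0.4526, 0.0789, 0.1913]
ee_rot: [-3.141, 0.001, 1.571]
wrist_force: [0.0, 0.5, -0.2]
width: 0.0939
finger_force: 0.0
```

```bash
cat >> h.py <<'E'
def blobs(s,z,lo=195,vmax=330):
    m=(s['image'].min(axis=2)>lo).astype(np.uint8); m[vmax:]=0
    cs,_=cv2.findContours(cv2.morphologyEx(m,cv2.MORPH_OPEN,np.ones((5,5))),cv2.RETR_EXTERNAL,cv2.CHAIN_APPROX_NONE)
    for c in cs:
        if 800<cv2.contourArea(c)<9000:
            (u,v),r=cv2.minEnclosingCircle(c); print(np.round([u,v,r],1),(cv2.contourArea(c)/np.pi/r/r).__round__(2),[(q,ray(s,u,v,q)[:2].round(4),round(np.linalg.norm(ray(s,u+r,v,q)-ray(s,u-r,v,q)),4)) for q in z])
E
python3 - <<'E'
from h import *
w=shot('wrist','wrist2'); shot('side','side2'); print(w['obs_pos'],w['obs_rot']); blobs(w,[.116,.064,.12])
E
```

```text
[0.45259022 0.07887268 0.19125434] [-3.14128731e+00  5.19719010e-04  1.57130589e+00]
[393.  240.   25.1] 0.91 [(0.116, array([0.5101, 0.0788]), np.float64(0.0403)), (0.064, array([0.5209, 0.0647]), np.float64(0.0477)), (0.12, array([0.5093, 0.0799]), np.float64(0.0397))]
[614.  228.5  22.5] 0.78 [(0.116, array([0.6855, 0.0883]), np.float64(0.0358)), (0.064, array([0.7285, 0.076 ]), np.float64(0.0424)), (0.12, array([0.6822, 0.0892]), np.float64(0.0353))]
[307. 150.  23.] 0.9 [(0.116, array([0.4417, 0.1489]), np.float64(0.0346)), (0.064, array([0.4399, 0.1477]), np.float64(0.041)), (0.12, array([0.4419, 0.149 ]), np.float64(0.0342))]
```

View pics/wrist2.png

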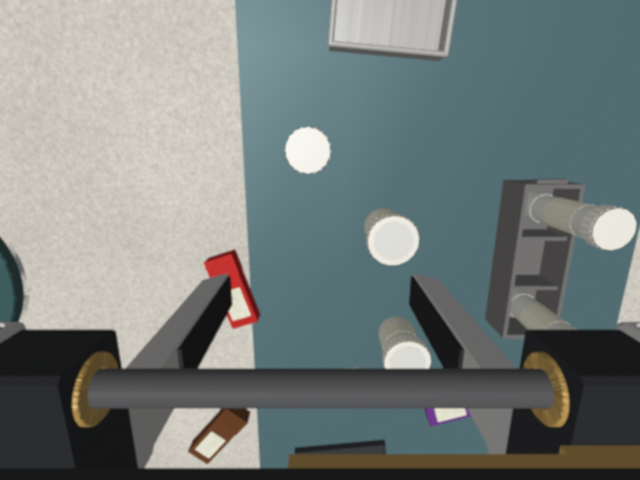

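The loose tube cap is at (307,150), which gives (0.4415, 0.149). The first tube stands in its bay at (535,310), and the near edge of the steel tray is at (390,52).

Request:
servo_tool(moves=[[1.2,-0.2,0,0,0],[2.4,-0.44,0,0,0],[2.8,-0.44,0,0,0],[2.8,-0.44,0.3,0,0],[2.8,-0.44,1.4,0,0],[2.8,-0.44,2.5,0,0],[2.8,-0.44,3.6,0,0],[2.8,-0.44,4.6,0,0],[2.8,-0.44,5.3,0,0],[2.8,-0.44,5.3,0,0]])

```text
time: 9.1
tool_pos: [0.4384, 0.1467, 0.054]
ee_rot: [-3.132, 0.003, 1.569]
wrist_force: [0.2, 0.3, -0.6]
width: 0.0941
finger_force: 0.0
```

Request:
servo_tool(moves=[[0,0,0,0,0.8],[0,0,0,0,0.8],[0,0,0,0,0.8],[0,0,0,0,0.8],[0,0,0,0,0.8],[0,0,0,0,0.8],[0,0,0,0,0.8],[0,0,0,0,0.8],[0,0,0,0,0.8],[0,0,0,0,0.8]])

```text
time: 9.93
tool_pos: [0.4416, 0.149, 0.0596]
ee_rot: [3.141, -0.0, 1.571]
wrist_force: [0.1, 0.1, 0.1]
width: 0.033
finger_force: 30.0
```

Request:
servo_tool(moves=[[0,0,-0.3,0,0.8],[0,0,-0.8,0,0.8],[0,0,-1.6,0,0.8],[0,0,-2.4,0,0.8],[0,0,-3.2,0,0.8],[0,0,-4,0,0.8],[0,0,-4.8,0,0.8],[0,0,-5.5,0,0.8],[0,0,-6,0,0.8],[0,0,-6,0,0.8]])

```text
time: 10.77
tool_pos: [0.443, 0.1493, 0.2131]
ee_rot: [3.136, -0.001, 1.571]
wrist_force: [0.7, 0.1, -0.6]
width: 0.0331
finger_force: 30.0
```

Request:
servo_tool(moves=[[-0.5,0.4,0,0,0.8],[-1.2,1.2,0,0,0.8],[-2,2.2,0,0,0.8],[-2.8,3.2,0,0,0.8],[-3.6,4.2,0,0,0.8],[-4.2,5.2,0,0,0.8],[-4.5,6.2,0,0,0.8],[-4.64,7.2,0,0,0.8],[-4.64,8.2,0,0,0.8],[-4.64,8.8,0,0,0.8]])

```text
time: 11.6
tool_pos: [0.6628, 0.0323, 0.2067]
ee_rot: [-3.138, -0.0, 1.57]
wrist_force: [-0.9, 0.5, -1.1]
width: 0.0335
finger_force: 30.0
```

Request:
servo_tool(moves=[[0,0.4,0,0,0.8],[0,0.6,0,0,0.8],[0,0.6,0,0,0.8],[0,0.6,0,0,0.8],[0,0.6,0,0,0.8],[0,0.6,0,0,0.8],[0,0.6,0,0,0.8]])

```text
time: 12.18
tool_pos: [0.676, 0.0331, 0.2102]
ee_rot: [3.141, 0.0, 1.571]
wrist_force: [-0.2, 0.7, -1.0]
width: 0.0334
finger_force: 30.0
```

Request:
servo_tool(moves=[[0,0.05,0.6,0,0.8],[0,0.05,1.5,0,0.8],[0,0.05,2.4,0,0.8],[0,0.05,3.3,0,0.8],[0,0.05,4.2,0,0.8],[0,0.05,4.9,0,0.8],[0,0.05,5.4,0,0.8],[0,0.05,5.65,0,0.8],[0,0.05,5.7,0,0.8],[0,0.05,5.7,0,0.8]])

```text
time: 13.02
tool_pos: [0.678, 0.033, 0.0676]
ee_rot: [3.141, 0.0, 1.571]
wrist_force: [1.0, 1.1, -0.2]
width: 0.0331
finger_force: 30.0
```

Request:
servo_tool(moves=[[0,0,0.04,0,0.8],[0,0,0.08,0,0.8],[0,0,0.1,0,0.8],[0,0,0.1,0,0.8],[0,0,0.1,0,0.8]])

```text
time: 13.43
tool_pos: [0.678, 0.0329, 0.065]
ee_rot: [3.141, 0.0, 1.571]
wrist_force: [-0.3, 0.6, -0.8]
width: 0.033
finger_force: 30.0
```

Request:
servo_tool(moves=[[0,0,0.03,0,0.8],[0,0,0.06,0,0.8],[0,0,0.06,0,0.8],[0,0,0.06,0,0.5],[0,0,0.06,0,0.4],[0,0,0.06,0,0.2],[0,0,0.06,0,0],[0,0,0.06,0,0],[0,0,0.06,0,0],[0,0,0.06,0,0]])

```text
time: 14.27
tool_pos: [0.6778, 0.033, 0.063]
ee_rot: [3.142, 0.0, 1.571]
wrist_force: [-0.9, 0.1, 1.2]
width: 0.0767
finger_force: 0.0
```

Request:
servo_tool(moves=[[0,0,0,0,0],[0,0,-0.4,0,0],[0,0,-1.2,0,0],[0,0,-2.2,0,0],[0,0,-3.2,0,0],[0,0,-4.2,0,0],[0,0,-4.8,0,0],[0,0,-5.2,0,0],[0,0,-5.2,0,0],[0,0,-5.2,0,0]])

```text
time: 15.1
tool_pos: [0.6779, 0.033, 0.1934]
ee_rot: [3.141, 0.0, 1.571]
wrist_force: [0.2, -0.6, -0.4]
width: 0.0943
finger_force: 0.0
```

Request:
servo_tool(moves=[[0.8,-1.1,0,0,0],[1.6,-2.2,0,0,0],[2.4,-3.3,0,0,0],[3.2,-4.4,0,0,0],[4,-5.5,0,0,0],[4.2,-5.9,0,0,0],[4.2,-5.9,0,0,0],[4.2,-5.9,0,0,0],[4.2,-5.9,0,0,0]])

```text
time: 15.85
tool_pos: [0.531, 0.1371, 0.1921]
ee_rot: [-3.141, 0.001, 1.57]
wrist_force: [-0.6, 0.1, -0.1]
width: 0.094
finger_force: 0.0
```

Run:
```python
from h import *
w=shot('wrist','wrist3'); s=shot('scene','scene3'); print(w['obs_pos'],w['obs_rot'])
a=np.hstack([w['image'][0:330,130:510],cv2.resize(s['image'][150:320,220:440],None,fx=330/170,fy=330/170)])[:, :800];cv2.imwrite('pics/c4.png',a)
```

```text
[0.53103036 0.13710019 0.19214135] [-3.14094141e+00  8.19101182e-04  1.56975851e+00]
```

View pics/c4.png

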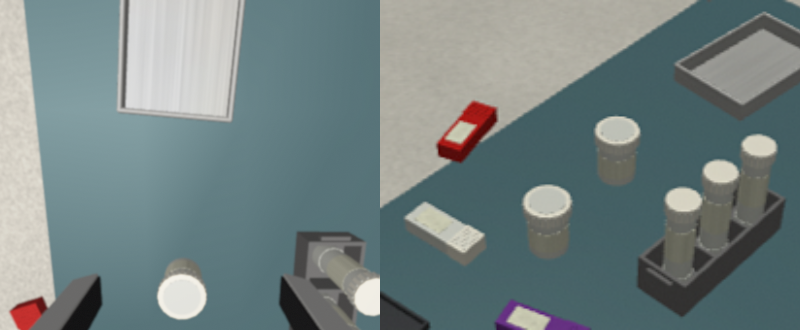

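All three tubes stand upright in the rack. The near corners of the steel tray are at crop (117,111) and (231,121), and pot_a is at (182,296).

Run:
```python
from h import *
w=load('wrist3')
a=ray(w,247,111,.027)[:2]; b=ray(w,361,121,.027)[:2]
e=(b-a)/np.linalg.norm(b-a); n=np.array([-e[1],e[0]]); c=(a+b)/2
print(a,b,np.linalg.norm(b-a),np.degrees(np.arctan2(e[1],e[0])),'centre',c+n*.085,'spots',c+n*.05,c+n*.12)
l=ray(w,255,0,.027)[:2]; print('left edge dir',l, np.degrees(np.arctan2(*(l-a)[::-1])))
blobs(w,[.064])
s=load('scene3'); 
for p in [c+n*.17-e*.055,c+n*.17+e*.055,a,b]: print(proj(s,[*p,.027]).round(0))
```

```text
[0.45955935 0.24171678] [0.56984548 0.23237529] 0.11068104587878119 -4.841528308827307 centre [0.52187642 0.32174275] spots [0.51892242 0.28686764] [0.52483042 0.35661787]
left edge dir [0.47181737 0.33589748] 82.58439328309866
[504.5 297.   20.4] 0.83 [(0.064, array([0.7133, 0.0637]), np.float64(0.0406))]
[311.5 295.6  23.7] 0.9 [(0.064, array([0.5213, 0.0654]), np.float64(0.0472))]
[56.7 28.2 30. ] 0.35 [(0.064, array([0.3133, 0.3036]), np.float64(0.0494))]
[418. 155.]
[453. 173.]
[371. 181.]
[407. 202.]
```

Request:
servo_tool(moves=[[-1.2,-0.2,0,0,0],[-2.4,-0.4,0,0,0],[-2.87,-0.4,0,0,0],[-2.87,-0.4,0.8,0,0],[-2.87,-0.4,2,0,0],[-2.87,-0.4,3.2,0,0],[-2.87,-0.4,4.4,0,0],[-2.87,-0.4,5.4,0,0],[-2.87,-0.4,6,0,0],[-2.87,-0.4,6.24,0,0]])

```text
time: 16.78
tool_pos: [0.5185, 0.0657, 0.0332]
ee_rot: [-3.135, -0.0, 1.569]
wrist_force: [0.2, 0.3, 0.0]
width: 0.0944
finger_force: 0.0
```

Request:
servo_tool(moves=[[0,0,0,0,0.7],[0,0,0,0,0.7],[0,0,0,0,0.7],[0,0,0,0,0.7],[0,0,0,0,0.7],[0,0,0,0,0.7],[0,0,0,0,0.7],[0,0,0,0,0.7],[0,0,0,0,0.7]])

```text
time: 17.53
tool_pos: [0.5203, 0.0663, 0.0372]
ee_rot: [3.141, 0.0, 1.571]
wrist_force: [-0.3, -0.3, 0.3]
width: 0.0374
finger_force: 0.0
```

Request:
servo_tool(moves=[[0,0,-0.3,0,0.7],[0,0,-0.8,0,0.7],[0,0,-1.6,0,0.7],[0,0,-2.4,0,0.7],[0,0,-3.2,0,0.7],[0,0,-3.8,0,0.7],[0,0,-4,0,0.7],[0,0,-4,0,0.7]])

```text
time: 18.2
tool_pos: [0.5215, 0.0663, 0.1393]
ee_rot: [3.137, -0.0, 1.571]
wrist_force: [0.5, -1.0, 0.1]
width: 0.0283
finger_force: 0.0
```

The grasp closed on nothing, so I look.

Run:
```python
from h import *
w=shot('wrist','wrist4'); s=shot('scene','scene4'); d=shot('side','side4'); print(w['obs_pos'],w['obs_rot'])
a=np.hstack([w['image'][100:400,130:510],cv2.resize(s['image'][130:320,220:440],(347,300))]);cv2.imwrite('pics/c5.png',a)
```

```text
[0.52147952 0.06628237 0.1392613 ] [ 3.13738996e+00 -9.91853610e-05  1.57083304e+00]
```

View pics/c5.png

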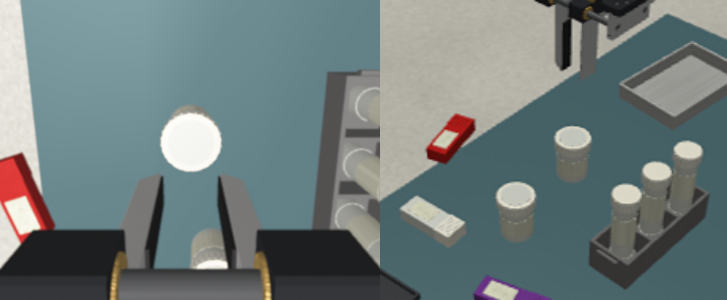

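Run:
```python
from h import *
blobs(load('wrist4'),[0.03,.064,.1])
for n in ['scene0','side0','wrist0','wrist3','scene4','side4','wrist4']:
    s=load(n); print(n,[proj(s,[x,y,.064]).round(0) for x,y in [(.5213,.065),(.5213,.09),(.521,.1)]])
s=load('side4')
cv2.imwrite('pics/c6.png',cv2.resize(s['image'][150:350,180:420],None,fx=3,fy=3))
```

```text
[551.5 308.5  25.9] 0.79 [(0.03, array([ 0.7408, -0.0107]), np.float64(0.0494)), (0.064, array([0.7171, 0.0057]), np.float64(0.0441)), (0.1, array([0.692 , 0.0231]), np.float64(0.0385))]
[320.5 241.6  30.1] 0.94 [(0.03, array([0.5213, 0.0556]), np.float64(0.0541)), (0.064, array([0.5212, 0.0649]), np.float64(0.0483)), (0.1, array([0.521 , 0.0748]), np.float64(0.0422))]
[573.7 229.1  28.1] 0.81 [(0.03, array([0.7479, 0.0668]), np.float64(0.0505)), (0.064, array([0.7234, 0.075 ]), np.float64(0.0451)), (0.1, array([0.6975, 0.0836]), np.float64(0.0393))]
[616.5 227.  104.5] 0.13 [(0.03, array([0.7859, 0.0687]), np.float64(0.1875)), (0.064, array([0.7574, 0.0766]), np.float64(0.1674)), (0.1, array([0.7271, 0.085 ]), np.float64(0.1461))]
[314.    4.5  62.2] 0.15 [(0.03, array([0.5164, 0.2438]), np.float64(0.0952)), (0.064, array([0.5167, 0.2329]), np.float64(0.085)), (0.1, array([0.5171, 0.2215]), np.float64(0.0742))]
scene0 [array([342., 215.]), array([350., 210.]), array([353., 208.])]
side0 [array([298., 247.]), array([293., 257.]), array([292., 261.])]
wrist0 [array([288., 155.]), array([288., 124.]), array([287., 112.])]
wrist3 [array([311., 296.]), array([311., 272.]), array([311., 263.])]
scene4 [array([342., 215.]), array([350., 210.]), array([353., 208.])]
side4 [array([298., 247.]), array([293., 257.]), array([292., 261.])]
wrist4 [array([321., 241.]), array([321., 211.]), array([320., 198.])]
```

View pics/c6.png

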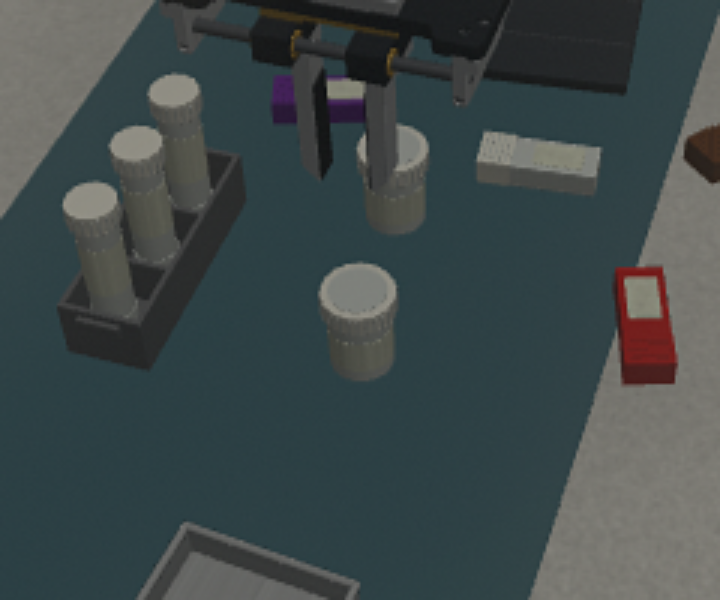

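Run:
```python
from h import *
o=robot.get_obs(); p=np.array(o['tool_pos']); print(p,o['width'])
for n in ['side4','scene4','wrist4']:
    s=load(n)
    for z in [0,.02,.04]: print(n,z,[proj(s,p+[dx,dy,z]).round(0) for dx in (-.015,.015) for dy in (-.008,.008)])
s=load('scene4'); 
a=np.hstack([cv2.resize(s['image'][100:180,300:370],None,fx=5,fy=5),cv2.resize(load('side4')['image'][150:230,265:335],None,fx=5,fy=5)]);cv2.imwrite('pics/c7.png',a)
```

```text
[0.51949698 0.06623308 0.13573985] 0.02856853801064423
side4 0 [array([306., 219.]), array([303., 225.]), array([290., 216.]), array([287., 222.])]
side4 0.02 [array([306., 211.]), array([303., 217.]), array([290., 208.]), array([286., 214.])]
side4 0.04 [array([305., 203.]), array([302., 209.]), array([289., 199.]), array([286., 205.])]
scene4 0 [array([335., 186.]), array([340., 183.]), array([346., 192.]), array([351., 189.])]
scene4 0.02 [array([335., 178.]), array([340., 175.]), array([346., 184.]), array([351., 180.])]
scene4 0.04 [array([335., 170.]), array([340., 166.]), array([346., 176.]), array([352., 172.])]
wrist4 0 [array([294., 283.]), array([294., 258.]), array([343., 283.]), array([343., 258.])]
wrist4 0.02 [array([292., 296.]), array([291., 269.]), array([345., 296.]), array([345., 269.])]
wrist4 0.04 [array([289., 312.]), array([288., 283.]), array([348., 312.]), array([348., 283.])]
```

View pics/c7.png

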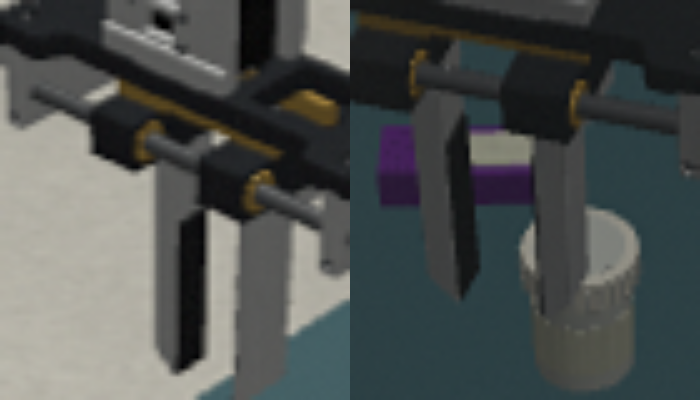

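All three views agree that the pot stayed at (0.521, 0.065). The fingertips are drawn at scene (336,175) and side (287,210), about 22–27 mm above the reported TCP. That explains why the fingers passed over the pot and gripped the tube by its cap. I allow for this by going 27 mm lower.

Request:
servo_tool(moves=[[0,0,0,0,0],[0,0,0,0,0],[0,0,0,0,0],[0,0,0,0,0],[0,0,0,0,0],[0,0,0,0,0],[0,0,0,0,0],[0,0,0.8,0,0],[0,0,1.6,0,0],[0,0,2.4,0,0]])

```text
time: 19.18
tool_pos: [0.5208, 0.0663, 0.077]
ee_rot: [3.14, -0.0, 1.571]
wrist_force: [0.6, -0.1, -0.3]
width: 0.0914
finger_force: 0.0
```

Request:
servo_tool(moves=[[0,0,0.8,0,0],[0,0,1.6,0,0],[0,0,2.2,0,0],[0,0,2.6,0,0],[0,0,2.6,0,0],[0,0,2.6,0,0]])

```text
time: 19.68
tool_pos: [0.5202, 0.0662, 0.012]
ee_rot: [-3.141, 0.0, 1.571]
wrist_force: [-1.3, -0.3, 0.3]
width: 0.0937
finger_force: 0.0
```

Request:
servo_tool(moves=[[0,0,0,0,0.7],[0,0,0,0,0.7],[0,0,0,0,0.7],[0,0,0,0,0.7],[0,0,0,0,0.7],[0,0,0,0,0.7],[0,0,0,0,0.7],[0,0,0,0,0.7],[0,0,0,0,0.7]])

```text
time: 20.43
tool_pos: [0.5206, 0.0662, 0.0122]
ee_rot: [3.141, 0.0, 1.571]
wrist_force: [0.7, 0.3, 1.4]
width: 0.0481
finger_force: 30.0
```

Request:
servo_tool(moves=[[0,0,-0.3,0,0.7],[0,0,-0.8,0,0.7],[0,0,-1.6,0,0.7],[0,0,-2.4,0,0.7],[0.4,0,-3,0,0.7],[1,0,-3.2,0,0.7],[2,0,-3.2,0,0.7],[3,0,-3.2,0,0.7],[4,0,-3.2,0,0.7],[5,0.1,-3.2,0,0.7]])

```text
time: 21.27
tool_pos: [0.5222, 0.1922, 0.0925]
ee_rot: [-3.141, 0.0, 1.571]
wrist_force: [-0.0, 0.3, -0.3]
width: 0.0483
finger_force: 30.0
```

Request:
servo_tool(moves=[[1,0,0,0,0.7],[2,0,0,0,0.7],[3,0,0,0,0.7],[4,0,0,0,0.7],[5,0.1,0,0,0.7],[6,0.1,0,0,0.7],[6.6,0.1,0,0,0.7],[6.8,0.1,0,0,0.7],[6.8,0.1,0,0,0.7],[6.8,0.1,0,0,0.7]])

```text
time: 22.1
tool_pos: [0.5253, 0.3604, 0.0919]
ee_rot: [-3.141, 0.001, 1.571]
wrist_force: [-0.2, -0.9, -1.2]
width: 0.0484
finger_force: 30.0
```

Request:
servo_tool(moves=[[0,0,0.5,0,0.7],[0,0,1.2,0,0.7],[0,0,1.9,0,0.7],[0,0,2.4,0,0.7],[0,0,2.7,0,0.7],[0,0,2.85,0,0.7],[0,0,2.95,0,0.7],[0,0,2.95,0,0.7],[0,0,2.95,0,0.7]])

```text
time: 22.85
tool_pos: [0.5259, 0.3615, 0.0192]
ee_rot: [3.14, -0.001, 1.571]
wrist_force: [0.7, 0.2, -0.8]
width: 0.0484
finger_force: 30.0
```

Request:
servo_tool(moves=[[0,0,0.05,0,0.7],[0,0,0.1,0,0.7],[0,0,0.14,0,0.7],[0,0,0.14,0,0.7],[0,0,0.14,0,0.7],[0,0,0.14,0,0.7]])

```text
time: 23.35
tool_pos: [0.5256, 0.3615, 0.0153]
ee_rot: [3.141, -0.0, 1.571]
wrist_force: [-0.1, -0.4, 1.7]
width: 0.0482
finger_force: 30.0
```

Request:
servo_tool(moves=[[0,0,0,0,0.4],[0,0,0,0,0.3],[0,0,0,0,0.1],[0,0,0,0,0],[0,0,0,0,0],[0,0,0,0,0],[0,0,-0.8,0,0],[0,0,-1.8,0,0],[0,0,-3,0,0],[0,0,-4.4,0,0]])

```text
time: 24.18
tool_pos: [0.5241, 0.3606, 0.1239]
ee_rot: [-3.138, 0.002, 1.571]
wrist_force: [-0.2, 0.0, 0.2]
width: 0.0939
finger_force: 0.0
```

Request:
servo_tool(moves=[[-0.5,0,-0.8,0,0],[-2,0,-0.8,0,0],[-3.5,0,-0.8,0,0],[-5,0,-0.8,0,0],[-6.5,0,-0.8,0,0],[-8,0,-0.8,0,0],[-9.5,0.2,-0.8,0,0],[-11,0.4,-0.8,0,0],[-12.5,0.6,-0.8,0,0],[-13.5,0.7,-0.8,0,0]])

```text
time: 25.02
tool_pos: [0.5428, 0.0204, 0.145]
ee_rot: [3.141, 0.001, 1.569]
wrist_force: [0.1, 0.1, 0.3]
width: 0.094
finger_force: 0.0
```

Request:
servo_tool(moves=[[-0.2,0,0,0,0],[-0.2,0,0,0,0],[-0.2,0,0,0,0],[-0.2,0,0,0,0]])

```text
time: 25.35
tool_pos: [0.5427, 0.0201, 0.1449]
ee_rot: [3.141, -0.001, 1.572]
wrist_force: [-0.4, -0.5, 0.1]
width: 0.094
finger_force: 0.0
```

Run:
```python
from h import *
w=shot('wrist','wrist5'); s=shot('scene','scene5'); shot('side','side5');print(w['obs_pos'],w['obs_rot'])
blobs(w,[.064],vmax=480)
a=np.hstack([w['image'][100:480,130:510],cv2.resize(s['image'][130:350,220:460],(414,380))]);cv2.imwrite('pics/c8.png',a)
```

```text
[0.54267967 0.02012181 0.14485907] [ 3.14145411e+00 -7.09533496e-04  1.57233991e+00]
[321.3 333.8  27. ] 0.88 [(0.064, array([ 0.5429, -0.0668]), np.float64(0.0475))]
[512.  316.5  24.8] 0.79 [(0.064, array([ 0.7083, -0.05  ]), np.float64(0.0431))]
[526.5 241.5  26.5] 0.83 [(0.064, array([0.7109, 0.0175]), np.float64(0.0435))]
[547.5 154.7  29.2] 0.83 [(0.064, array([0.7168, 0.0869]), np.float64(0.0449))]
```

View pics/c8.png

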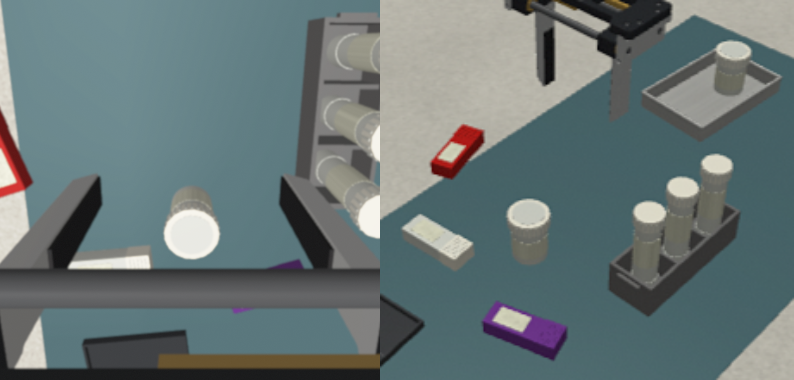

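pot_a stands in the steel tray at (733,65) of the composite. pot_b is at (192,233), which gives (0.543, -0.067).

Request:
servo_tool(moves=[[-1.2,0,0,0,0],[-2.4,0,0,0,0],[-3.48,0,0,0,0],[-3.48,0,0.3,0,0],[-3.48,0,1.4,0,0],[-3.48,0,2.6,0,0],[-3.48,0,3.8,0,0],[-3.48,0,4.7,0,0],[-3.48,0,5.2,0,0],[-3.48,0,5.3,0,0]])

```text
time: 26.33
tool_pos: [0.5404, -0.0666, 0.009]
ee_rot: [-3.136, -0.002, 1.572]
wrist_force: [-0.5, 0.2, 0.0]
width: 0.0935
finger_force: 0.0
```

Request:
servo_tool(moves=[[0,0,0,0,0],[0,0,0,0,0.7],[0,0,0,0,0.7],[0,0,0,0,0.7],[0,0,0,0,0.7],[0,0,0,0,0.7],[0,0,0,0,0.7],[0,0,0,0,0.7],[0,0,0,0,0.7]])

```text
time: 27.08
tool_pos: [0.543, -0.0683, 0.0125]
ee_rot: [3.141, 0.0, 1.571]
wrist_force: [0.5, 0.4, 1.3]
width: 0.0483
finger_force: 30.0
```

Request:
servo_tool(moves=[[0,0,-0.3,0,0.7],[0,0,-0.8,0,0.7],[0,0,-1.6,0,0.7],[0,0,-2.4,0,0.7],[0.4,0,-3,0,0.7],[1,0,-3.2,0,0.7],[2,-0.1,-3.2,0,0.7],[3,-0.2,-3.2,0,0.7],[4,-0.3,-3.2,0,0.7],[5,-0.4,-3.2,0,0.7]])

```text
time: 27.92
tool_pos: [0.5328, 0.0578, 0.0937]
ee_rot: [3.14, -0.0, 1.57]
wrist_force: [0.7, -0.0, -0.3]
width: 0.0484
finger_force: 30.0
```

Request:
servo_tool(moves=[[1,-0.1,0,0,0.7],[2,-0.2,0,0,0.7],[3,-0.3,0,0,0.7],[4,-0.4,0,0,0.7],[5,-0.5,0,0,0.7],[6,-0.6,0,0,0.7],[7,-0.6,0,0,0.7],[8,-0.6,0,0,0.7],[8.7,-0.6,0,0,0.7],[9.05,-0.6,0,0,0.7]])

```text
time: 28.75
tool_pos: [0.5176, 0.2854, 0.0933]
ee_rot: [3.141, -0.001, 1.573]
wrist_force: [0.0, -0.2, -0.7]
width: 0.0486
finger_force: 30.0
```

Request:
servo_tool(moves=[[0,0,0.4,0,0.7],[0,0,0.8,0,0.7],[0,0,1.5,0,0.7],[0,0,2.1,0,0.7],[0,0,2.5,0,0.7],[0,0,2.8,0,0.7],[0,0,2.95,0,0.7],[0,0,2.95,0,0.7],[0,0,2.95,0,0.7]])

```text
time: 29.5
tool_pos: [0.5182, 0.2828, 0.019]
ee_rot: [3.141, -0.0, 1.57]
wrist_force: [0.3, 0.2, -1.4]
width: 0.0482
finger_force: 30.0
```

Request:
servo_tool(moves=[[0,0,0.05,0,0.7],[0,0,0.1,0,0.7],[0,0,0.14,0,0.7],[0,0,0.14,0,0.7],[0,0,0.14,0,0.7],[0,0,0.14,0,0.7]])

```text
time: 30.0
tool_pos: [0.5182, 0.2832, 0.0155]
ee_rot: [3.14, -0.0, 1.571]
wrist_force: [0.3, -0.2, 0.9]
width: 0.0483
finger_force: 30.0
```

Request:
servo_tool(moves=[[0,0,0,0,0.4],[0,0,0,0,0.3],[0,0,0,0,0.1],[0,0,0,0,0],[0,0,0,0,0],[0,0,0,0,0],[0,0,-0.8,0,0],[0,0,-1.8,0,0],[0,0,-3,0,0],[0,0,-4.4,0,0]])

```text
time: 30.83
tool_pos: [0.5165, 0.2824, 0.1243]
ee_rot: [-3.138, 0.002, 1.571]
wrist_force: [0.7, -0.6, 0.4]
width: 0.094
finger_force: 0.0
```

Request:
servo_tool(moves=[[-0.8,0,-1,0,0],[-2.2,-0.2,-2,0,0],[-3.6,-0.4,-3,1,0],[-5,-0.6,-3,2,0],[-6.4,-0.8,-3,3,0],[-7.8,-1,-3,4,0],[-9.2,-1.2,-3,5,0],[-10.6,-1.4,-3,6,0],[-12,-1.6,-3,7,0],[-13.2,-2,-3,8,0]])

```text
time: 31.67
tool_pos: [0.4675, -0.0491, 0.2]
ee_rot: [3.141, -0.0, 0.727]
wrist_force: [0.7, -1.1, 0.3]
width: 0.0942
finger_force: 0.0
```

Run:
```python
from h import *
o=robot.get_obs(); p=np.array(o['tool_pos']); M=R.from_euler('xyz',o['ee_rot']).as_matrix(); print(p,o['ee_rot'],o['joint_positions'][[0,5]])
print(M.T@(np.array([.355,-.25,.2])-p)/.025)
```

```text
[ 0.4674915  -0.04910702  0.20001962] [ 3.14080294e+00 -6.79035750e-05  7.27154434e-01] [-0.22503423  0.61854277]
[-8.70327276e+00  3.01210224e+00  2.57269658e-03]
```

Request:
servo_tool(moves=[[-1.2,0.4,0,1,0],[-2.4,0.8,0,2,0],[-3.6,1.2,0,3,0],[-4.8,1.6,0,4,0],[-6,2,0,5,0],[-7.2,2.5,0,6,0],[-8.4,2.9,0,6.95,0],[-8.7,3,0,6.95,0],[-8.7,3,0,6.95,0],[-8.7,3,0,6.95,0]])

```text
time: 32.5
tool_pos: [0.3565, -0.2479, 0.2001]
ee_rot: [-3.141, -0.001, 0.006]
wrist_force: [-0.1, -0.3, -1.6]
width: 0.0942
finger_force: 0.0
```

Run:
```python
from h import *
w=shot('wrist','wrist6'); s=shot('scene','scene6');print(w['obs_pos'],w['obs_rot'])
a=cv2.resize(s['image'][130:250,330:470],(187,160)); im=w['image'].copy(); im[320:480,:187]=a; cv2.imwrite('pics/c9.png',im)
```

```text
[ 0.35648625 -0.24787599  0.20006237] [-3.14068059e+00 -6.23602525e-04  5.80019982e-03]
```

View pics/c9.png

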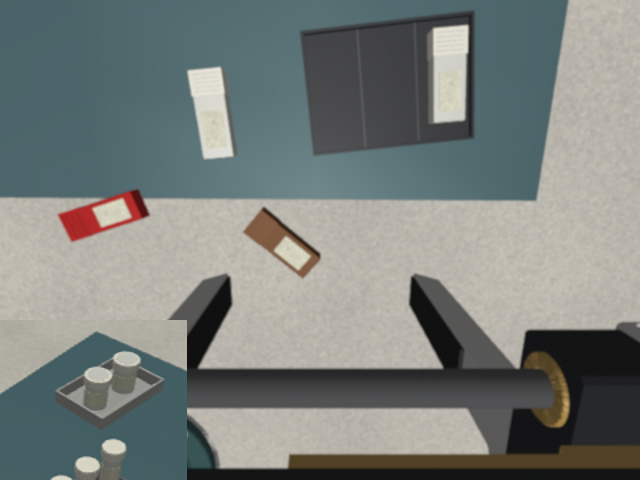

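Both pots stand in the steel tray (inset). The mailer is at (210,113), the slide tray at (388,83) and the filed mailer at (450,75). The red and brown decoys are untouched.

Run:
```python
from h import *
w=load('wrist6'); im=w['image']; 
def rect(m,z,name):
    cs,_=cv2.findContours(cv2.morphologyEx(m.astype(np.uint8),cv2.MORPH_CLOSE,np.ones((7,7))),cv2.RETR_EXTERNAL,cv2.CHAIN_APPROX_NONE)
    c=max(cs,key=cv2.contourArea)[:,0,:]
    P=np.array([ray(w,u,v,z)[:2] for u,v in c])*1000
    r=cv2.minAreaRect(P.astype(np.float32)); print(name,np.round(r[0],1),np.round(r[1],1),round(r[2],1),'box',cv2.boxPoints(r).round(0).tolist())
g=im.min(axis=2).astype(int)
hsv=cv2.cvtColor(im,cv2.COLOR_BGR2HSV)
mm=np.zeros(g.shape,bool); mm[55:170,170:250]=True
for t in (140,170): rect(mm&(g>t),.02,'mailer%d'%t)
f=np.zeros(g.shape,bool); f[10:130,427:472]=True; rect(f&(g>150),.023,'filed')
d=np.zeros(g.shape,bool); d[0:170,280:500]=True; rect(d&((hsv[:,:,1]<70)),.01,'tray')
for p in [(301,32),(473,12),(473,137),(315,154)]: print(ray(w,*p,.01)[:2].round(4))
```

```text
mailer140 [ 457.5 -136.7] [86.1 33.9] 5.5 box [[413.0, -124.0], [416.0, -158.0], [502.0, -149.0], [499.0, -116.0]]
mailer170 [ 457.5 -136.5] [85.3 32.8] 5.3 box [[414.0, -124.0], [417.0, -157.0], [502.0, -149.0], [498.0, -116.0]]
filed [ 494.7 -372.6] [85.5 32.5] 4.9 box [[451.0, -360.0], [453.0, -392.0], [539.0, -385.0], [536.0, -353.0]]
tray [ 483.3 -320.9] [159.4 234.7] 0.3 box [[403.0, -204.0], [404.0, -439.0], [564.0, -438.0], [562.0, -203.0]]
[ 0.5349 -0.2275]
[ 0.5532 -0.3938]
[ 0.4371 -0.407 ]
[ 0.4188 -0.2414]
```

Mailer centre (0.4575, -0.1366), angle 5.4°, 85 by 33 mm. The filed mailer is at 4.9° and the tray at about 6°, so the angles already match. The target centre is (0.485, -0.309).

Request:
servo_tool(moves=[[1,-1.1,0,-0.4,0],[2,-2.2,0,-0.85,0],[3,-3.3,0,-0.85,0],[4.07,-4.43,0,-0.85,0],[4.07,-4.43,0.5,-0.85,0],[4.07,-4.43,1.7,-0.85,0],[4.07,-4.43,2.9,-0.85,0],[4.07,-4.43,4.1,-0.85,0],[4.07,-4.43,4.6,-0.85,0],[4.07,-4.43,4.6,-0.85,0]])

```text
time: 33.43
tool_pos: [0.4544, -0.1345, 0.0804]
ee_rot: [-3.137, 0.008, 0.097]
wrist_force: [-0.6, -0.2, -0.5]
width: 0.0939
finger_force: 0.0
```

Request:
servo_tool(moves=[[0,0,0.8,0,0],[0,0,1.6,0,0],[0,0,2.3,0,0],[0,0,2.8,0,0],[0,0,3.2,0,0],[0,0,3.4,0,0],[0,0,3.4,0,0],[0,0,3.4,0,0]])

```text
time: 34.1
tool_pos: [0.4582, -0.1371, 0.0009]
ee_rot: [3.141, -0.001, 0.095]
wrist_force: [-0.1, 0.1, 0.0]
width: 0.0942
finger_force: 0.0
```

Request:
servo_tool(moves=[[0,0,0.15,0,0],[0,0,0.3,0,0],[0,0,0.45,0,0],[0,0,0.6,0,0],[0,0,0.65,0,0],[0,0,0.65,0,0]])

```text
time: 34.6
tool_pos: [0.457, -0.1368, -0.0168]
ee_rot: [-3.141, 0.001, 0.094]
wrist_force: [-0.3, -0.0, 0.3]
width: 0.0941
finger_force: 0.0
```

Run:
```python
from h import *
s=shot('scene','scene7'); d=shot('side','side7'); print(robot.get_obs()['tool_pos'],robot.get_obs()['wrist_force'])
a=np.hstack([cv2.resize(s['image'][200:320,190:330],(400,343)),cv2.resize(d['image'][130:250,310:450],(400,343))]);cv2.imwrite('pics/c10.png',a)
```

```text
[ 0.45747938 -0.13701747 -0.01627484] [0.09211875 0.19670232 0.96412406]
```

View pics/c10.png

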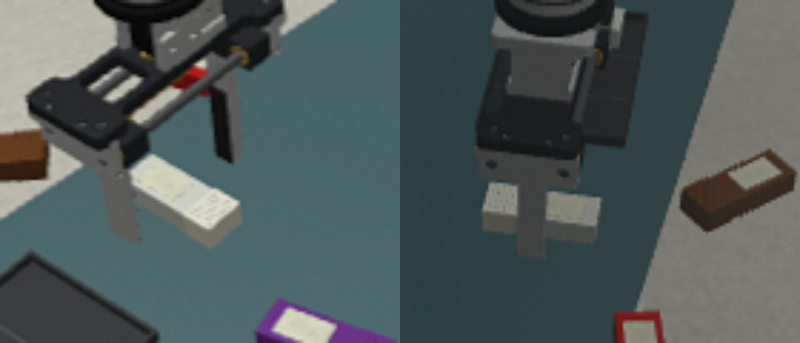

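The fingers straddle the mailer, with tips near the mat at (120,240) and (230,160). Closing now. I have used all 14 views, so I'll check the rest by numbers.

Request:
servo_tool(moves=[[0,0,0.05,0,0.8],[0,0,0.05,0,0.8],[0,0,0.05,0,0.8],[0,0,0.05,0,0.8],[0,0,0.05,0,0.8],[0,0,0.05,0,0.8],[0,0,0.05,0,0.8],[0,0,0.05,0,0.8],[0,0,0.05,0,0.8],[0,0,0.05,0,0.8]])

```text
time: 35.53
tool_pos: [0.4575, -0.137, -0.0174]
ee_rot: [3.142, -0.0, 0.094]
wrist_force: [-0.2, -0.1, -0.4]
width: 0.0316
finger_force: 30.0
```

Request:
servo_tool(moves=[[0,0,-0.3,0,0.8],[0,0,-0.8,0,0.8],[0,0,-1.5,0,0.8],[0,0,-2.2,0,0.8],[0,0,-2.6,0,0.8],[0,0,-2.8,0,0.8],[0,0,-2.8,0,0.8],[0,0,-2.8,0,0.8]])

```text
time: 36.2
tool_pos: [0.4572, -0.1369, 0.0522]
ee_rot: [-3.141, 0.0, 0.094]
wrist_force: [-0.2, 0.2, -0.6]
width: 0.0312
finger_force: 30.0
```

Run:
```python
from h import *
o=robot.get_obs(); p=np.array(o['tool_pos']); M=R.from_euler('xyz',o['ee_rot']).as_matrix(); print(p,o['ee_rot'])
print(M.T@(np.array([.485,-.3095,p[2]])-p)/.025)
```

```text
[ 0.45724313 -0.13689093  0.05221877] [-3.14141055e+00  3.27396249e-04  9.42836254e-02]
[ 4.55339315e-01  6.97822328e+00 -1.41981762e-03]
```

Request:
servo_tool(moves=[[0,0.5,0,0,0.8],[0.1,1.3,0,0,0.8],[0.2,2.3,0,0,0.8],[0.3,3.3,0,0,0.8],[0.4,4.3,0,0,0.8],[0.46,5.3,0,0,0.8],[0.46,6.3,0,0,0.8],[0.46,6.98,0,0,0.8],[0.46,6.98,0,0,0.8],[0.46,6.98,0,0,0.8]])

```text
time: 37.03
tool_pos: [0.4844, -0.3103, 0.0509]
ee_rot: [-3.139, 0.002, 0.092]
wrist_force: [-0.0, 0.6, -0.5]
width: 0.0318
finger_force: 30.0
```

Request:
servo_tool(moves=[[0,0,0.4,0,0.8],[0,0,0.9,0,0.8],[0,0,1.5,0,0.8],[0,0,2,0,0.8],[0,0,2.3,0,0.8],[0,0,2.5,0,0.8],[0,0,2.5,0,0.8],[0,0,2.5,0,0.8]])

```text
time: 37.7
tool_pos: [0.4854, -0.3094, -0.01]
ee_rot: [-3.142, 0.0, 0.095]
wrist_force: [1.1, -0.1, -0.5]
width: 0.0314
finger_force: 30.0
```

Now the last 4–5 mm down, then a partial release (about 52 mm open) and a lift.

Request:
servo_tool(moves=[[0,0,0.05,0,0.8],[0,0,0.1,0,0.8],[0,0,0.15,0,0.8],[0,0,0.18,0,0.8],[0,0,0.18,0,0.8],[0,0,0.18,0,0.8]])

```text
time: 38.2
tool_pos: [0.4854, -0.3097, -0.0143]
ee_rot: [3.141, -0.0, 0.094]
wrist_force: [0.4, 0.3, -0.1]
width: 0.0316
finger_force: 30.0
```

Request:
servo_tool(moves=[[0,0,0,0,0.55],[0,0,0,0,0.48],[0,0,0,0,0.48],[0,0,0,0,0.48],[0,0,0,0,0.48],[0,0,0,0,0.48],[0,0,0,0,0.48]])

```text
time: 38.78
tool_pos: [0.4854, -0.3096, -0.0144]
ee_rot: [3.142, -0.0, 0.094]
wrist_force: [0.4, 0.1, -1.4]
width: 0.0486
finger_force: 0.0
```

Request:
servo_tool(moves=[[0,0,-0.4,0,0.48],[0,0,-1.2,0,0.48],[0,0,-2.4,0,0.48],[0,0,-3.6,0,0.48],[0,0,-5,0,0.3],[0,0,-6.4,0,0.2],[0,0,-7.6,0,0],[-1,0,-8.2,0,0],[-2.5,0,-8.2,0,0],[-4,0,-8.2,0,0]])

```text
time: 39.62
tool_pos: [0.3858, -0.3196, 0.1933]
ee_rot: [3.138, -0.003, 0.096]
wrist_force: [0.0, 0.1, 0.4]
width: 0.0854
finger_force: 0.0
```

Request:
servo_tool(moves=[[-1,0,0,0,0],[-1,0,0,0,0],[-1,0,0,0,0],[-1,0,0,0,0]])

```text
time: 39.95
tool_pos: [0.3615, -0.3215, 0.1912]
ee_rot: [3.141, -0.001, 0.094]
wrist_force: [0.8, -0.3, -0.7]
width: 0.0942
finger_force: 0.0
```

Run:
```python
from h import *
w=shot('wrist','wrist8'); s=shot('scene','scene8'); print(w['obs_pos'],w['obs_rot'])
g=w['image'].min(axis=2); m=(g>150).astype(np.uint8)
m=cv2.morphologyEx(m,cv2.MORPH_CLOSE,np.ones((5,5)))
cs,_=cv2.findContours(m,cv2.RETR_EXTERNAL,cv2.CHAIN_APPROX_NONE)
for c in cs:
    if 1500<cv2.contourArea(c)<9000:
        for z in (.023,):
            P=np.array([ray(w,u,v,z)[:2] for u,v in c[:,0]])*1000; r=cv2.minAreaRect(P.astype(np.float32)); print('rect',np.round(r[0]),np.round(r[1],1),round(r[2],1))
# caps and lids in the fixed scene view: bright fraction at predicted top-centres, and diff vs earlier picture
for n,p in dict(tube1=(.678,-.021,.118),tube2=(.678,.033,.118),filed=(.678,.087,.118),potA=(.525,.362,.065),potB=(.518,.283,.065)).items():
    u,v=proj(s,p).astype(int); print(n,u,v,s['image'][v-2:v+3,u-3:u+4].mean(axis=(0,1)).round())
```

```text
[ 0.36151808 -0.32149981  0.19120845] [ 3.14078741e+00 -1.40439707e-03  9.42119149e-02]
rect [ 486. -309.] [85.1 32.7] 6.1
rect [ 495. -373.] [85.4 33.2] 4.9
tube1 377 252 [196. 212. 216.]
tube2 395 237 [195. 212. 215.]
filed 412 223 [196. 212. 216.]
potA 425 157 [183. 194. 191.]
potB 403 170 [183. 193. 190.]
```

The mailer lies flat at (0.486, -0.309), within 1.2° of the filed one, which has not moved. All caps and lids are where they should be, and the gripper is clear.

```bash
python3 -c "
from bench import robot; print(robot.close_job())"
```

```text
the job is handed in; nothing more can be done
None
```

The job is handed in at about 40 s robot time: both tubes are upright in the free rack bays, both pots upright in the steel tray, and the mailer flat in the slide tray within about 1° of the filed one. The first grasp at one pot closed on nothing and was redone without moving the pot. The final check was by measurement only, because my picture views were used up.

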